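# Load the jar carousel and click it on one pocket

## Robot

A 6-joint arm with a two-finger parallel gripper is mounted at the origin on a cart in front of the work surface, level with it; the furniture and walls round the work are solid. World frame = base frame: x ahead of the robot, y to its left, z up, the work surface at z = 0. Lengths are in m, angles in rad, forces in N, time in s.
With the tool pointing down it reaches from about 0.4 to 0.825 m from the base axis. Payload 7 kg.
Tool frame: the origin (TCP) lies midway between the tips of the shut fingers; the grasp point (between the pads) lies 19 mm behind it; z points along the fingers, y is the line along which they close (so a half turn about z gives the same grasp; the last joint's range is limited). The gripper opens to 88 mm and grips with 3 to 60 N. Pads are 19 mm wide; open, the fingers measure 130 mm over their backs; the gripper's body (78 mm by 193 mm) begins 47 mm behind the grasp point.
Start: joints at [-0.974, 0.359, 0.012, 0, -1.224, -0.288], TCP at [0.205, -0.643, 0.227] pointing down, gripper open.
Joint ranges: [-3.07, 3.07], [-1.43, 2.12], [-1.02, 1.25], [-3.03, 1.67], [-3.05, -0], [-3.03, 3.03]. Speed limits (rad/s): [2.39, 2.39, 3.01, 3.14, 3.14, 3.14].

## Interface

Orientations are given as [roll, pitch, yaw] about the fixed x, y, z axes, in that order (R = Rz(yaw) Ry(pitch) Rx(roll)).
In Python, from station import arm gives the robot as it stands.
- The arm moves only by the tool servo_tool, never from a script. Its argument "deltas" is a list of rows, each a list of 7 numbers: the closure, from -1 (fully open) to 1 (shut), then the shift along the tool's x, y, z in mm, then the turn, a rotation vector about the tool's x, y, z in degrees. In form: [[gripper, x, y, z, ax, ay, az], ...]. A call has 1 to 20 rows; each row shifts and turns the commanded pose from where the row before left it, along the tool's axes as they then stand; what a row does not reach is not made up. A row lasts 1/12 s, in which the tool goes at most 41.7 mm and 7.16 degrees, less where a joint would pass 70% of its speed; a pose out of reach is approached as far as the arm can. A call is refused whole if a number of a shift passes 41.7 or a number of a turn 7.16, either way. A call with a gripper value outside its range is refused whole. The fingers move at their own pace and stop on an object; "squeeze" is the grip in N (left out, the last holds). Time passes only in rows, so rows that do not move let the fingers close. It gives the time, the measured TCP pose, the force, the opening and the grip force at its end, in the units of the state.
- arm.get_state(): the state, without advancing time (a new reading comes with each control period).
- arm.grab_frame(name): name is "side" or "top"; returns a dict with "color" (420x560x3 uint8, red, green, blue), "K" (3x3 intrinsics, pixels), "position" and "orientation" of the camera in the world. Camera axes: x right, y down, z forward; pixel columns grow to the right and rows downward; lengths in m; the calibration is good to about 2 mm. A picture is of the moment at which its call begins. There is no depth.
- arm.job_done(): hands the job in; it is judged then, once.
Trained networks look in a picture, given as the dict that the camera call returned (one of the last four; its "shot" number tells which), for a name from the list of things; names that differ only in an ending like _2 or _b are one class to them, and where a whole thing is asked for, a point or a joint stands for the part that bears it (a point fixed in the world has none). Each returns a list of dicts, best first, with "conf" (0 to 1); they miss things now and then, are a little off and sometimes report something else, mostly with a low value. They report only what shows in the picture. A call takes as long as a camera call. They do not tell look-alikes from the thing itself.
- arm.recognise(query, picture): "at" ([x, y, z] in m, in the coordinates of the camera as it stood for that picture, good to about 4 mm: the middle of the surface that is visible of it).
The state is a dict: "t": time; "q": joint angles; "qd": joint speeds; "joint_efforts": joint torques, N m; "eef_pos": TCP position; "ee_rot": TCP orientation; "force": force on the tool from outside, world axes, zero at the start; "moment": the same for the moment, N m; "width": finger opening in m; "gripper_force": force on a finger pad.
Only numpy, scipy, OpenCV 4.12 (cv2) and the standard library are available. Lean on these libraries where they do the work, as an engineer would, in place of code of your own. Each camera call takes 0.05 s, during which the arm holds its last target. There are 200 camera calls.

## Task

Slide the squat jam jar along the worktop, without lifting it or tipping it over, through the gap in the wire guard and fully home into the empty pocket of the wooden jar carousel that faces the gap. Then turn the carousel one click clockwise (seen from above) and let go: the jam jar should stand upright in its pocket behind the guard and the next empty pocket should face the gap. The tub already in the carousel rides along upright in its own pocket; leave everything else where it stands.

Things in the scene. Friction and masses are not known exactly. Their poses are not given: they have to be found in the camera images.
- jam_jar: Squat round jam jar with white lid, slightly barrel-shaped, 68 mm across, 84 mm tall, 0.25 kg, standing on the worktop left of the carousel. Origin: centre of its underside; z up its axis.
- rack: The carousel's fixed base, bolted to the worktop; origin on the wheel's axis at worktop level, x axis pointing level out through the middle of the gap in the guard, z up. A round foot (80 mm across, 9 mm high) lies under the hub; the steel wire guard is described under mouth.
- mouth (a point): Middle of the gap in the wire guard, at worktop level, on the x axis of rack and 123 mm from its origin; axes as rack. The guard (48 mm high, wire 6 mm, posts 8 mm thick on 20 mm feet 4 mm high) runs on an arc of radius 123 mm about the rack's origin; it is missing for 45 degrees either side of this point, where its ends flare out to radius 143 mm.
- wheel (a joint): Turn of the wooden star wheel in rad, about 0 at the start, growing clockwise seen from above. Five like pockets 1.257 rad (72 degrees) apart; a weighted click holds it with a pocket facing the gap, and it snaps on to the next once pushed past half way (0.63 rad). That takes 0.4 to 0.9 N m. Hub 84 mm across, 50 mm high, with a small steel cap to 63 mm.
- pocket_a (a point): Turns with the wheel: point on the worktop, 75 mm from the axis, where the jam jar's origin lies when home against the hub, in the pocket facing the gap at the start. Pockets have no floor, jars stand on the worktop. Its two parallel walls, 75 mm apart, 10 to 45 mm above the worktop, end 97 mm out from the axis in round lips that leave a 71 mm mouth. x axis: outwards.
- pocket_b (a point): The same point (75 mm from the axis) of the next pocket clockwise, in which the tub stands.
- peg_a (a point): Turns with the wheel: centre of the top of the wooden dowel on the arm just counterclockwise of pocket_a (36 degrees from it, the pocket behind it is empty). Dowel 18 mm across, 86 mm from the axis, top 95 mm above the worktop; each of the five arms has one. Push it sideways above the walls (over 45 mm) to turn the wheel.
- tub: White yeast tub with grey lid, 72 mm across at the lid (67 mm below it), 81 mm tall, 0.18 kg, standing loose in pocket_b. Origin: centre of its underside; z up.
- honey: Bystander: tall jar of honey with yellow cap, 62 mm across, 118 mm tall. Origin: centre of its underside.
- shaker: Bystander: glass shaker with grey domed top, 44 mm across, 90 mm tall. Origin: centre of its underside.
- mug: Bystander: white dotted mug with a handle, 78 mm across (114 mm with handle), 93 mm tall. Origin: centre of its underside.
Mind the look-alikes: they are no part of the job. What is shaped like the jam_jar but red is not meant.

How it is judged:
By the outcome, as a careful person would: the job done as asked, in the order asked, and still so for the second after the job is handed in, with the robot touching nothing.
It also fails if it takes over 64 s, if anything falls off the work surface, if the arm or the gripper's body presses on something with over 40 N, if the wrist force passes 120 N, or if a joint passes its speed limit or range.

## Working session

There is one attempt and no reset: what is moved stays moved. The work goes in short steps, Python scripts to look and compute and a tool call to move; the robot and the scene stay as the last step left them, time stands still between calls to the robot, and variables do not carry over. Pictures are saved under pics/ and viewed, at most 10 in all, crops included, and the job is handed in when it is done.

Besides the shell and the picture viewer there is one more tool, called by a JSON object that holds its "method" and its "body", one argument or row to a line. servo_tool: Moves the arm, as the interface text tells. Its arguments: {"type":"object","properties":{"deltas":{"type":"array","items":{"type":"array","items":{"type":"number"}}},"squeeze":{"type":"number"}},"required":["deltas"]}

```bash
mkdir -p pics
cat > h.py <<'E'
import numpy as np, cv2
from scipy.spatial.transform import Rotation as R
from station import arm
def rot(o):
    o=np.array(o,float)
    if o.shape==(3,3): return o
    return R.from_euler('xyz',o).as_matrix() if o.size==3 else R.from_quat(o).as_matrix()
def grab(n,save=None):
    f=arm.grab_frame(n)
    if save: cv2.imwrite('pics/'+save,f['color'][:,:,::-1])
    return f
def pix2w(f,u,v,z):
    d=rot(f['orientation'])@np.linalg.inv(f['K'])@np.array([u,v,1.]); p=np.array(f['position'])
    return p+d*(z-p[2])/d[2]
def w2pix(f,p):
    c=f['K']@(rot(f['orientation']).T@(np.array(p)-f['position'])); return c[:2]/c[2]
def cam2w(f,a): return rot(f['orientation'])@np.array(a)+np.array(f['position'])
E
python3 - <<'E'
from h import *
np.set_printoptions(precision=3,suppress=True)
for n in('top','side'):
    f=grab(n,n+'1.png'); print(n,f['K'].tolist(),f['position'],f['orientation'])
    for q in ('jam_jar','rack','wheel','peg_a','tub','honey','shaker','mug'):
        for r in arm.recognise(q,f)[:5]:
            w=cam2w(f,r['at']); print(q,round(r['conf'],2),w,w2pix(f,w).round())
print(arm.get_state())
E
```

```text
top [[535.8981124553444, 0.0, 280.8848009339493], [0.0, 535.8981124553444, 213.3033012117083], [0.0, 0.0, 1.0]] [0.213 0.164 1.605] [-2.947 -0.005 -1.594]
jam_jar 0.72 [0.472 0.267 0.081] [240. 228.]
jam_jar 0.59 [0.559 0.183 0.085] [269. 198.]
rack 0.87 [ 0.547 -0.217  0.053] [404. 201.]
wheel 0.89 [ 0.541 -0.211  0.049] [402. 204.]
peg_a 0.73 [ 0.545 -0.217  0.052] [404. 202.]
peg_a 0.6 [ 0.536 -0.211  0.052] [402. 205.]
tub 0.59 [ 0.607 -0.17   0.082] [389. 179.]
honey 0.97 [0.446 0.396 0.119] [193. 236.]
shaker 0.63 [0.669 0.104 0.078] [295. 162.]
mug 0.94 [0.388 0.516 0.032] [157. 261.]
side [[404.01954842646376, 0.0, 286.11806610667503], [0.0, 404.01954842646376, 204.58493300948828], [0.0, 0.0, 1.0]] [0.062 0.955 0.605] [-2.067 -0.009 -2.632]
jam_jar 0.95 [0.557 0.199 0.067] [260. 222.]
jam_jar 0.9 [0.461 0.289 0.064] [274. 251.]
rack 0.8 [ 0.527 -0.172  0.045] [328. 180.]
wheel 0.71 [ 0.529 -0.17   0.044] [327. 180.]
peg_a 0.6 [ 0.535 -0.166  0.045] [325. 180.]
tub 0.75 [ 0.612 -0.155  0.073] [303. 168.]
honey 0.55 [0.44  0.422 0.09 ] [249. 276.]
shaker 0.67 [0.666 0.121 0.048] [242. 205.]
mug 0.68 [0.379 0.522 0.059] [247. 331.]
{'t': 0.9, 'q': array([-0.974,  0.359,  0.012, -0.   , -1.224, -0.288]), 'qd': array([-0.002, -0.   ,  0.   ,  0.001, -0.   , -0.   ]), 'joint_efforts': array([  0.002, -58.235,  29.33 ,   7.002,   0.013,   0.   ]), 'eef_pos': array([ 0.205, -0.643,  0.227]), 'ee_rot': array([ 3.142, -0.   , -2.833]), 'force': array([0.114, 0.841, 0.27 ]), 'moment': array([ 0.01 ,  0.018, -0.006]), 'gripper_force': 0.0, 'width': 0.08749428179298673}
```

```bash
ls pics
```

```text
side1.png
top1.png
```

Run:
```python
import cv2
a=cv2.imread('pics/top1.png')[130:300,200:460]; cv2.imwrite('pics/top1c.png',cv2.resize(a,None,fx=3,fy=3,interpolation=cv2.INTER_CUBIC))
a=cv2.imread('pics/side1.png')[120:300,200:420]; cv2.imwrite('pics/side1c.png',cv2.resize(a,None,fx=3,fy=3,interpolation=cv2.INTER_CUBIC))
```

```text
(no output)
```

View pics/top1c.png

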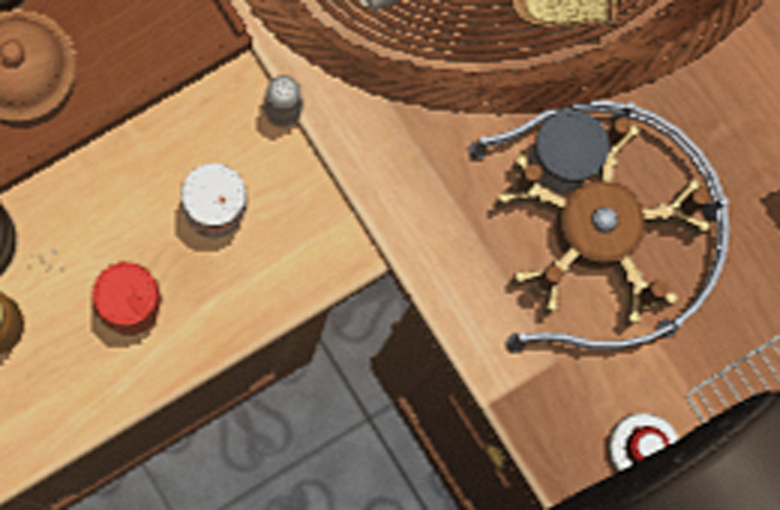

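View pics/side1c.png

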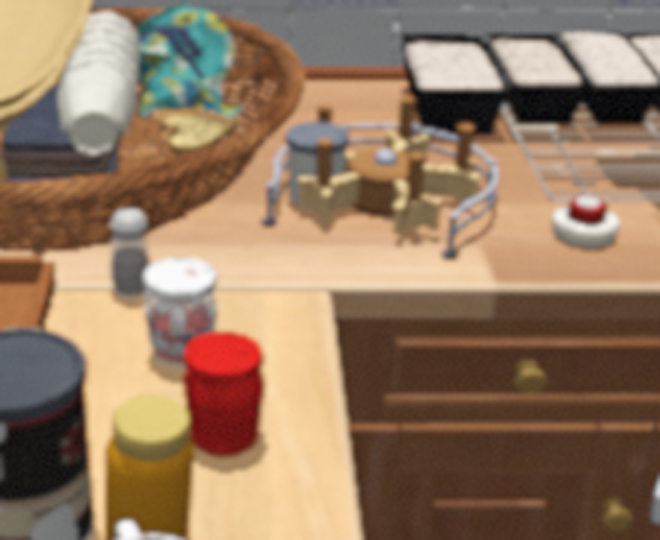

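White-lidded jar at top px (271,196) / side px (260,222) is the jam jar. The red one at (242,228) / (274,251) is the look-alike. The carousel hub cap is at about (401,203), and the guard ends at about (359,179) and (372,244). The enlarged crops confirm this. Next I fit the model and overlay it.

```bash
cat > m.py <<'E'
from h import *
np.set_printoptions(precision=4,suppress=True)
def jar(f,u,v,r=22):
    c=f['color'].astype(int); hsv=cv2.cvtColor(f['color'],cv2.COLOR_RGB2HSV)
    m=((hsv[...,1]<45)&(hsv[...,2]>165)).astype(np.uint8); k=np.zeros_like(m); k[v-r:v+r,u-r:u+r]=1
    n,l,s,ce=cv2.connectedComponentsWithStats(m*k); i=1+np.argmax(s[1:,4]); x,y,w,h=s[i,:4]
    return (x+(w-1)/2,y+(h-1)/2),(w,h)
def draw(f,c,th,wh,jp,name,box,s=3):
    im=cv2.resize(f['color'][:,:,::-1],None,fx=s,fy=s,interpolation=cv2.INTER_CUBIC)
    def pl(P,col):
        p=np.array([w2pix(f,q) for q in P]); p=((p+.5)*s-.5).round().astype(int); cv2.polylines(im,[p.reshape(-1,1,2)],False,col,1)
    def circ(x,y,z,r): return [(x+r*np.cos(t),y+r*np.sin(t),z) for t in np.linspace(0,6.283,40)]
    pl(circ(*c,.05,.042),(255,0,0))
    pl([(c[0]+.123*np.cos(th+t),c[1]+.123*np.sin(th+t),.046) for t in np.linspace(.785,5.498,60)],(0,255,0))
    for k in range(5):
        a=th-wh+.6283+k*1.2566; pl(circ(c[0]+.086*np.cos(a),c[1]+.086*np.sin(a),.095,.009),(0,0,255))
    pl([(*c,.063),(c[0]+.2*np.cos(th),c[1]+.2*np.sin(th),0)],(255,255,0))
    if jp is not None: pl(circ(jp[0],jp[1],.084,.034),(255,0,255))
    x0,x1,y0,y1=[b*s for b in box]; cv2.imwrite('pics/'+name,im[y0:y1,x0:x1])
E
python3 - <<'E'
from m import *
f=grab('top'); p,wh=jar(f,271,196); j=pix2w(f,*p,.084); print('jar',p,wh,j,'lid mm',wh[0]/535.9*1.55)
g=lambda u,v,z:pix2w(f,200+(u+.5)/3-.5,130+(v+.5)/3-.5,z)
c=g(604,219,.062); a=g(477,150,.02);b=g(514,342,.02)
print(c,a,b,np.hypot(*(a-c)[:2]),np.hypot(*(b-c)[:2]))
A=[np.arctan2(*(q-c)[1::-1]) for q in(a,b)]; print(np.degrees(A)); th=np.mean(A)
draw(f,c[:2],th,0,j,'fit1.png',(220,460,130,300))
g=grab('side'); draw(g,c[:2],th,0,j,'fit2.png',(220,420,130,270),4)
E
```

```text
jar (np.float64(271.0), np.float64(194.5)) (np.int32(21), np.int32(20)) [0.5689 0.1769 0.084 ] lid mm 0.060738943832804634
[ 0.5409 -0.2058  0.062 ] [ 0.6245 -0.0912  0.02  ] [ 0.4268 -0.1179  0.02  ] 0.1418471642105124 0.14402980844771712
[ 53.8891 142.4073]
```

View pics/fit1.png

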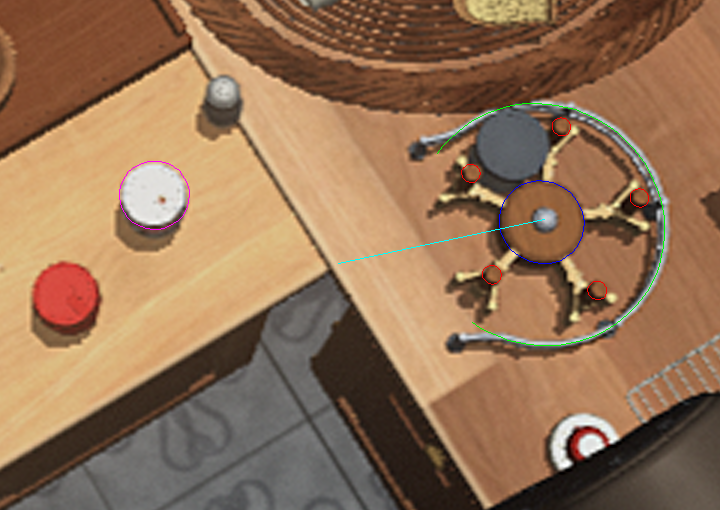

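View pics/fit2.png

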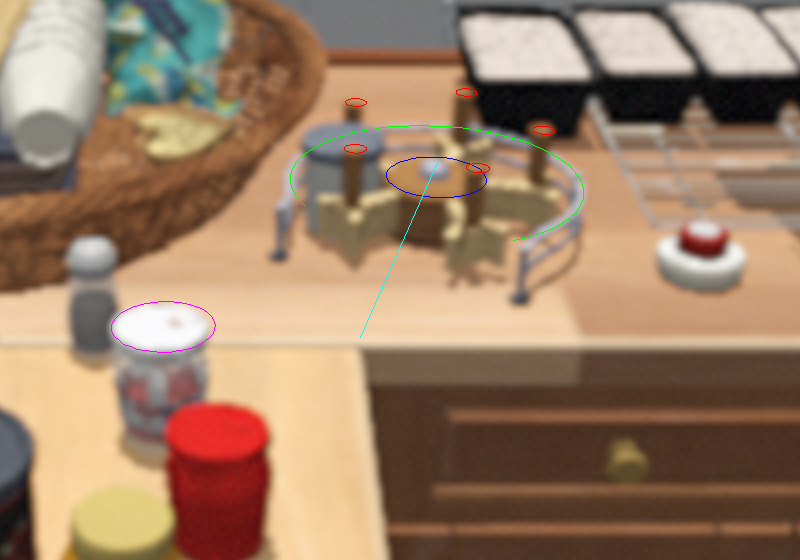

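The top view overlays well: the hub, guard and peg circles land on their features. That gives carousel centre (0.541,-0.206), gap direction 98.2°, and jar (0.569,0.177). Moving over the jar now.

{"method": "servo_tool", "body": {
  "deltas": [
    [-1,-25,28,0,0,0,0],
    [-1,-25,28,0,0,0,0],
    [-1,-25,28,0,0,0,0],
    [-1,-25,28,0,0,0,0],
    [-1,-25,28,0,0,0,0],
    [-1,-25,28,0,0,0,0],
    [-1,-25,28,0,0,0,0],
    [-1,-25,28,0,0,0,0],
    [-1,-25,28,0,0,0,0],
    [-1,-25,28,0,0,0,0],
    [-1,-25,28,0,0,0,0],
    [-1,-25,28,0,0,0,0],
    [-1,-25,28,0,0,0,0],
    [-1,-25,28,0,0,0,0],
    [-1,-25,28,0,0,0,0],
    [-1,-25,28,0,0,0,0],
    [-1,-25,28,0,0,0,0],
    [-1,-25,28,0,0,0,0],
    [-1,-25,28,0,0,0,0],
    [-1,-25,28,0,0,0,0]
  ]
}}

```text
t: 2.67
eef_pos: [0.5117, 0.0444, 0.227]
ee_rot: [3.142, 0.001, -2.832]
force: [0.0, -0.8, 0.7]
width: 0.0874
gripper_force: 0.0
```

{"method": "servo_tool", "body": {
  "deltas": [
    [-1,0,0,0,0,0,4.75],
    [-1,0,0,0,0,0,4.75],
    [-1,-19,31,0,0,0,0],
    [-1,-19,31,0,0,0,0],
    [-1,-19,31,0,0,0,0],
    [-1,-19,30,0,0,0,0],
    [-1,0,0,29,0,0,0],
    [-1,0,0,29,0,0,0],
    [-1,0,0,29,0,0,0],
    [-1,0,0,30,0,0,0],
    [-1,0,0,0,0,0,0]
  ]
}}

```text
t: 3.58
eef_pos: [0.5655, 0.1734, 0.1038]
ee_rot: [-3.139, -0.009, -3.0]
force: [-1.5, -0.4, -1.3]
width: 0.0877
gripper_force: 0.0
```

Run:
```python
from m import *
s=arm.get_state(); print(s['eef_pos'],np.degrees(s['ee_rot']),s['q'])
f=grab('side'); j=(.569,.177)
im=f['color'][:,:,::-1].copy(); print(w2pix(f,(*j,.084)),w2pix(f,s['eef_pos']))
cv2.imwrite('pics/s2.png',cv2.resize(im[120:300,180:360],None,fx=3,fy=3,interpolation=cv2.INTER_CUBIC))
```

```text
[0.5655 0.1734 0.1038] [-179.8373   -0.5007 -171.8652] [ 0.6266  0.3348 -0.3269 -0.002  -0.9182 -2.0542]
[260.3453 211.0685] [262.0502 204.1826]
```

View pics/s2.png

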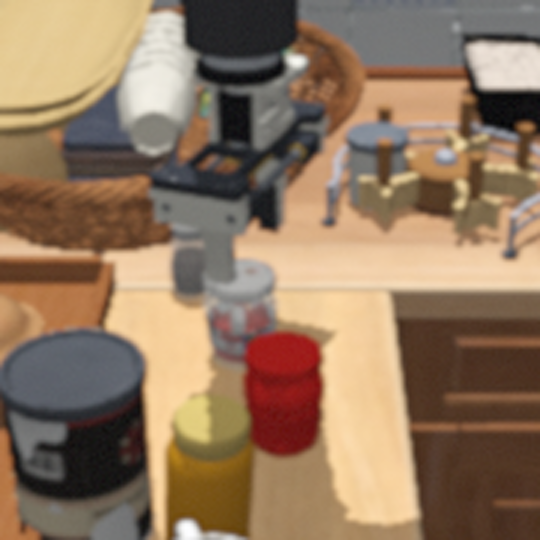

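Side view: the lid centre is at px (260,212), which agrees with the projected (260.3,211). The front finger is on the jar's camera side. I'll correct the small residual and let it settle.

{"method": "servo_tool", "body": {
  "deltas": [
    [-1,0,0,0,0,0,0],
    [-1,0,0,0,0,0,0],
    [-1,0,0,0,0,0,0]
  ]
}}

```text
t: 3.88
eef_pos: [0.5702, 0.1756, 0.1119]
ee_rot: [3.14, 0.003, -2.998]
force: [-0.4, -0.3, 0.3]
width: 0.0878
gripper_force: 0.0
```

Run:
```python
from m import *
s=arm.get_state(); e=s['eef_pos']; print(e,np.degrees(s['ee_rot']))
f=grab('side'); Rt=rot(s['ee_rot'])
for k in(.044,.065): print(w2pix(f,e+Rt@[0,k,0]))
```

```text
[0.5702 0.1756 0.1119] [ 179.9223    0.195  -171.7976]
[252.7953 208.9796]
[249.1692 212.8029]
```

{"method": "servo_tool", "body": {
  "deltas": [
    [-1,0,1,15,0,0,0],
    [-1,0,0,15,0,0,0],
    [-1,0,0,12,0,0,0],
    [-1,0,0,8,0,0,0],
    [-1,0,0,0,0,0,0],
    [0.6,0,0,0,0,0,0],
    [0.6,0,0,0,0,0,0],
    [0.6,0,0,0,0,0,0],
    [0.6,0,0,0,0,0,0],
    [0.6,0,0,0,0,0,0]
  ],
  "squeeze": 10
}}

```text
t: 4.77
eef_pos: [0.5694, 0.1765, 0.0604]
ee_rot: [3.141, 0.002, -2.998]
force: [-1.3, 1.8, 2.9]
width: 0.0627
gripper_force: 10.0
```

{"method": "servo_tool", "body": {
  "deltas": [
    [0.6,1,-3,0,0,0,0],
    [0.6,2,-6,0,0,0,0],
    [0.6,2.8,-10,0,0,0,0],
    [0.6,2.8,-10,0,0,0,0],
    [0.6,2.8,-10,0,0,0,0],
    [0.6,2.8,-10,0,0,0,0],
    [0.6,2.8,-10,0,0,0,0],
    [0.6,2.8,-10,0,0,0,0],
    [0.6,2.8,-10,0,0,0,0],
    [0.6,2.8,-10,0,0,0,0],
    [0.6,2.8,-10,0,0,0,0],
    [0.6,2.8,-10,0,0,0,0],
    [0.6,2.8,-10,0,0,0,0],
    [0.6,2.8,-10,0,0,0,0],
    [0.6,2.8,-10,0,0,0,0],
    [0.6,2.8,-10,0,0,0,0],
    [0.6,2.8,-10,0,0,0,0],
    [0.6,2.8,-10,0,0,0,0],
    [0.6,2.8,-10,0,0,0,0],
    [0.6,2,-7,0,0,0,0]
  ]
}}

```text
t: 6.43
eef_pos: [0.5437, -0.0166, 0.0604]
ee_rot: [3.141, 0.002, -2.999]
force: [-0.1, 3.9, 5.4]
width: 0.0629
gripper_force: 10.1
```

{"method": "servo_tool", "body": {
  "deltas": [
    [0.6,3.7,-5.9,0,0,0,0],
    [0.6,3.7,-5.9,0,0,0,0],
    [0.6,3.7,-5.9,0,0,0,0],
    [0.6,3.7,-5.9,0,0,0,0],
    [0.6,3.7,-5.9,0,0,0,0],
    [0.6,3.7,-5.9,0,0,0,0],
    [0.6,3.7,-5.9,0,0,0,0],
    [0.6,3.7,-5.9,0,0,0,0],
    [0.6,0,0,0,0,0,0],
    [0.6,0,0,0,0,0,0]
  ]
}}

```text
t: 7.27
eef_pos: [0.5209, -0.0677, 0.0603]
ee_rot: [-3.141, 0.001, -2.999]
force: [2.9, -2.1, 5.0]
width: 0.0625
gripper_force: 10.0
```

Run:
```python
from m import *
s=arm.get_state(); e=s['eef_pos']; print(e,s['force'])
f=grab('top'); draw(f,(.541,-.206),np.radians(98.15),0,e,'t3.png',(280,460,130,280),4)
g=grab('side'); draw(g,(.541,-.206),np.radians(98.15),0,e,'s3.png',(220,400,130,270),4)
```

```text
[ 0.5209 -0.0677  0.0603] [ 2.8505 -2.0647  4.9557]
```

View pics/t3.png

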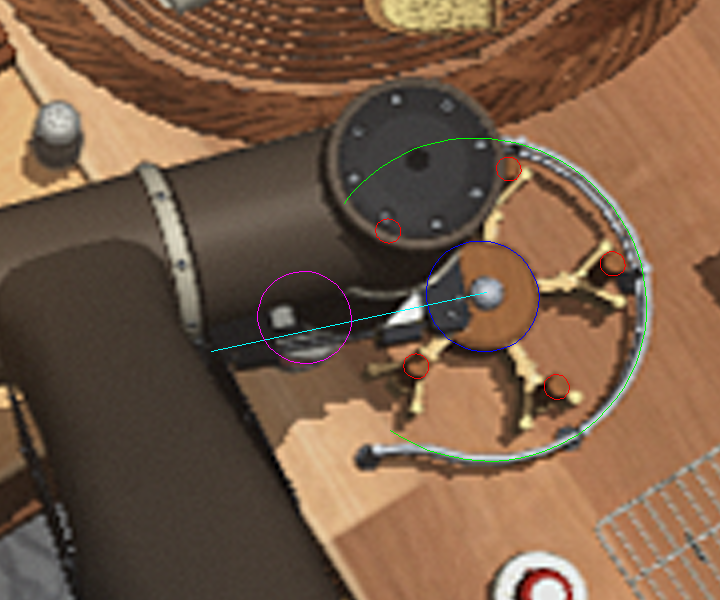

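View pics/s3.png

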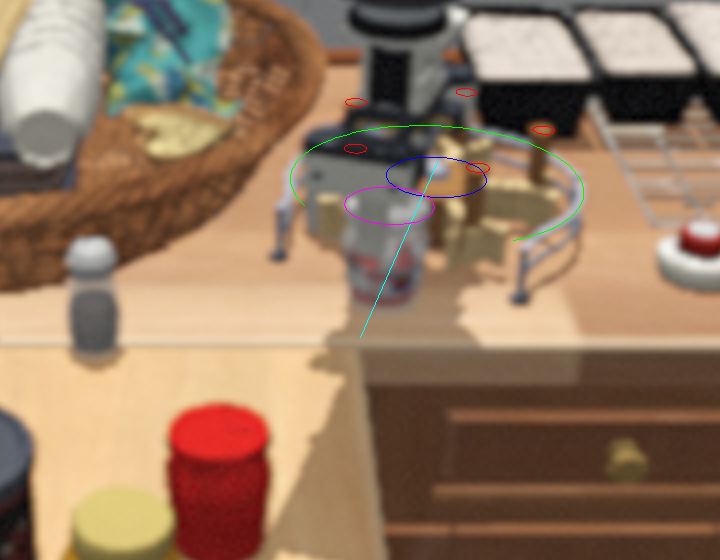

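The jar stands upright in the gap, on the axis: top px (305,317) and side px (387,250) in these crops. The visible pegs still match the model. Sliding in.

{"method": "servo_tool", "body": {
  "deltas": [
    [0.6,0,-3,0,0,0,0],
    [0.6,0,-5,0,0,0,0],
    [0.6,0,-5,0,0,0,0],
    [0.6,0,-5,0,0,0,0],
    [0.6,0,-5,0,0,0,0],
    [0.6,0,-5,0,0,0,0],
    [0.6,0,-5,0,0,0,0],
    [0.6,0,-4,0,0,0,0],
    [0.6,0,-3,0,0,0,0],
    [0.6,0,0,0,0,0,0]
  ]
}}

```text
t: 8.2
eef_pos: [0.5265, -0.106, 0.06]
ee_rot: [3.141, 0.001, -2.999]
force: [0.1, 3.3, 8.8]
width: 0.0625
gripper_force: 10.1
```

{"method": "servo_tool", "body": {
  "deltas": [
    [0.6,0,-4,0,0,0,0],
    [0.6,0,-4,0,0,0,0],
    [0.6,0,-4,0,0,0,0],
    [0.6,0,-4,0,0,0,0],
    [0.6,0,-3,0,0,0,0],
    [0.6,0,-2,0,0,0,0],
    [0.6,0,0,0,0,0,0]
  ]
}}

```text
t: 8.78
eef_pos: [0.5295, -0.1267, 0.06]
ee_rot: [3.141, 0.001, -2.999]
force: [-0.7, 4.5, 10.1]
width: 0.0628
gripper_force: 10.1
```

{"method": "servo_tool", "body": {
  "deltas": [
    [0.6,0,-2,0,0,0,0],
    [0.6,0,-2,0,0,0,0],
    [0.6,0,-1,0,0,0,0],
    [0.6,0,0,0,0,0,0]
  ]
}}

```text
t: 9.12
eef_pos: [0.5301, -0.1314, 0.06]
ee_rot: [3.141, 0.0, -2.999]
force: [-0.5, 5.6, 10.0]
width: 0.063
gripper_force: 10.1
```

{"method": "servo_tool", "body": {
  "deltas": [
    [0.6,0,-1,0,0,0,0],
    [0.6,0,-1,0,0,0,0],
    [0.6,0,0,0,0,0,0]
  ]
}}

```text
t: 9.37
eef_pos: [0.5304, -0.1333, 0.06]
ee_rot: [3.141, 0.0, -2.999]
force: [-0.3, 4.6, 10.3]
width: 0.0631
gripper_force: 10.1
```

{"method": "servo_tool", "body": {
  "deltas": [
    [0.6,0,-1,0,0,0,0],
    [0.6,0,-1,0,0,0,0],
    [0.6,0,0,0,0,0,0]
  ]
}}

```text
t: 9.62
eef_pos: [0.5306, -0.1351, 0.06]
ee_rot: [3.141, 0.0, -2.999]
force: [-1.4, 5.9, 11.0]
width: 0.063
gripper_force: 10.1
```

{"method": "servo_tool", "body": {
  "deltas": [
    [0.6,0,-1,0,0,0,0],
    [0.6,0,-1,0,0,0,0],
    [0.6,0,0,0,0,0,0]
  ]
}}

```text
t: 9.87
eef_pos: [0.5309, -0.1357, 0.0601]
ee_rot: [3.139, 0.001, -2.999]
force: [-2.3, 17.3, 13.4]
width: 0.0629
gripper_force: 10.3
```

Run:
```python
from m import *
s=arm.get_state(); e=s['eef_pos']; print(e,s['force'],s['moment'])
g=grab('side'); draw(g,(.541,-.206),np.radians(98.15),0,e,'s4.png',(270,390,130,230),6)
```

```text
[ 0.5309 -0.1357  0.0601] [-2.3154 17.3375 13.4452] [6.4114 1.0403 0.0727]
```

View pics/s4.png

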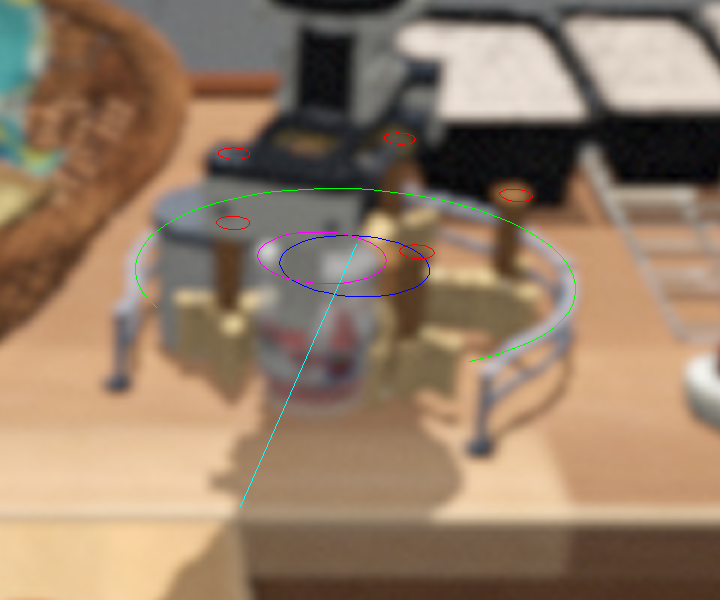

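At 17 N the jar is firmly home against the hub and upright between the lips; the lid is at crop px (320,260) and the jar base at (320,405). I'll relieve the push, open partway so the inner finger stays clear of the cap, and rise.

{"method": "servo_tool", "body": {
  "deltas": [
    [0.6,0,1,0,0,0,0],
    [-0.65,0,0,0,0,0,0],
    [-0.65,0,0,0,0,0,0],
    [-0.65,0,0,0,0,0,0],
    [-0.65,0,0,0,0,0,0],
    [-0.65,0,0,-3,0,0,0],
    [-0.65,0,0,-8,0,0,0],
    [-0.65,0,0,-15,0,0,0],
    [-0.65,0,0,-20,0,0,0],
    [-0.65,0,0,-20,0,0,0],
    [-0.65,0,0,-20,0,0,0],
    [-0.65,0,0,0,0,0,0]
  ]
}}

```text
t: 10.92
eef_pos: [0.5331, -0.1372, 0.1504]
ee_rot: [-3.14, 0.006, -2.998]
force: [-0.5, -0.3, 0.8]
width: 0.0722
gripper_force: 0.0
```

{"method": "servo_tool", "body": {
  "deltas": [
    [1,10,1,0,0,0,0],
    [1,20,1,0,0,0,0],
    [1,20,0,0,0,0,0],
    [1,20,0,0,0,0,0],
    [1,12,0,0,0,0,0],
    [1,5,0,0,0,0,0],
    [1,0,0,0,0,0,0],
    [1,0,0,0,0,0,0]
  ],
  "squeeze": 20
}}

```text
t: 11.58
eef_pos: [0.445, -0.1473, 0.1458]
ee_rot: [-3.141, 0.001, -2.999]
force: [0.5, -0.5, 0.9]
width: 0.0247
gripper_force: 0.0
```

Run:
```python
from m import *
s=arm.get_state(); e=s['eef_pos']; print(e,s['width'])
c=np.array((.541,-.206)); th=np.radians(98.15); jp=c+.075*np.array((np.cos(th),np.sin(th)))
f=grab('top'); a=cv2.resize(f['color'][130:280,320:460,::-1],None,fx=4,fy=4)
draw(f,c,th,0,jp,'t5.png',(300,440,130,260),4)
g=grab('side'); draw(g,c,th,0,jp,'s5.png',(270,390,130,230),4)
a=cv2.imread('pics/t5.png'); b=cv2.imread('pics/s5.png')
o=np.zeros((max(a.shape[0],b.shape[0]),800,3),np.uint8); o[:a.shape[0],:440]=a[:,:440]; o[:b.shape[0],440:]=b[:,:360]; cv2.imwrite('pics/c5.png',o)
```

```text
[ 0.445  -0.1473  0.1458] 0.024654099496964798
```

View pics/c5.png

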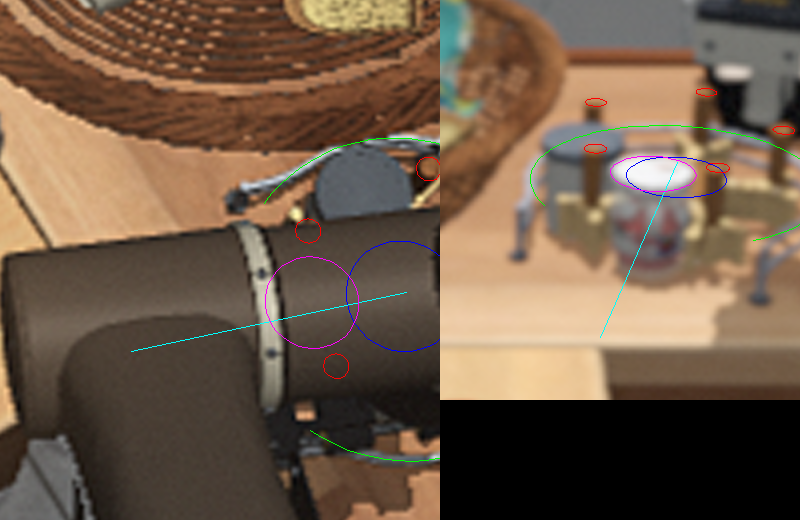

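The jam jar stands upright at home in the pocket: lid px (652,172) against the projected ring at (653,175). Next I lower behind peg_a and push.

{"method": "servo_tool", "body": {
  "deltas": [
    [1,0,1,12,0,0,0],
    [1,0,1,16,0,0,0],
    [1,0,0,16,0,0,0],
    [1,0,0,16,0,0,0],
    [1,0,0,10,0,0,0],
    [1,0,0,6,0,0,0],
    [1,0,0,0,0,0,0],
    [1,0,0,0,0,0,0],
    [1,-4,0,0,0,0,0],
    [1,-5,0,0,0,0,0],
    [1,-5,0,0,0,0,0],
    [1,-3,0,0,0,0,0],
    [1,0,0,0,0,0,0]
  ]
}}

```text
t: 12.77
eef_pos: [0.462, -0.1427, 0.0698]
ee_rot: [-3.141, 0.001, -2.998]
force: [-0.8, -0.6, 0.0]
width: 0.0001
gripper_force: 0.0
```

{"method": "servo_tool", "body": {
  "deltas": [
    [1,-3,0,0,0,0,0],
    [1,-3,0,0,0,0,0],
    [1,-4,0,0,0,0,0],
    [1,-4,0,0,0,0,0],
    [1,-4,0,0,0,0,0],
    [1,-4,0,0,0,0,0],
    [1,-4,0,0,0,0,0]
  ]
}}

```text
t: 13.35
eef_pos: [0.4789, -0.1382, 0.0673]
ee_rot: [3.137, -0.014, -3.001]
force: [-23.4, 16.8, 10.9]
width: 0.0006
gripper_force: 12.6
```

{"method": "servo_tool", "body": {
  "deltas": [
    [1,-2,2,0,0,0,0],
    [1,-2,2,0,0,0,0],
    [1,-3,2,0,0,0,0],
    [1,-3,2,0,0,0,0],
    [1,-3,1,0,0,0,0]
  ]
}}

```text
t: 13.77
eef_pos: [0.4933, -0.1289, 0.0675]
ee_rot: [3.141, -0.009, -3.0]
force: [-8.4, -1.5, -4.1]
width: -0.0001
gripper_force: 5.0
```

Run:
```python
from m import *
s=arm.get_state(); e=s['eef_pos']; print(e,s['force'])
c=np.array((.541,-.207)); th=np.radians(98.15)
d=e[:2]-c; print('u,t',d@[np.cos(th),np.sin(th)],d@[np.sin(th),-np.cos(th)])
g=grab('side'); draw(g,c,th,0.4,None,'s6.png',(270,400,130,240),6)
```

```text
[ 0.4933 -0.1289  0.0675] [-8.4076 -1.5162 -4.1051]
u,t 0.08410523876017963 -0.03611636723100178
```

View pics/s6.png

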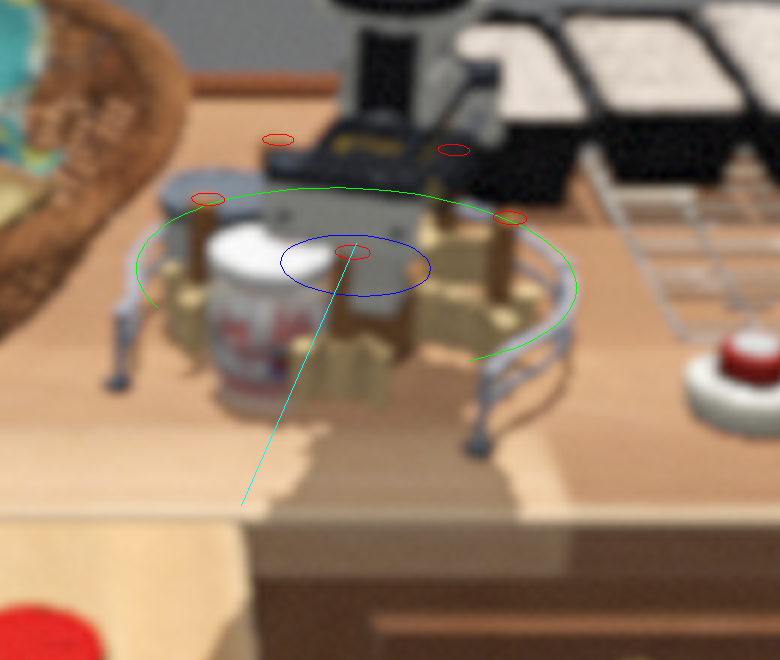

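The jar is upright and riding along, with the peg_a arm at crop px (350,300) and the wheel at about 0.4 rad. Following the arc keeps the force low (8 N), so I continue past half way. This was my tenth and last picture to view.

{"method": "servo_tool", "body": {
  "deltas": [
    [1,-4,0.5,0,0,0,0],
    [1,-4,0.5,0,0,0,0],
    [1,-4,0.5,0,0,0,0],
    [1,-4,0.5,0,0,0,0],
    [1,-4,0,0,0,0,0],
    [1,-4,0,0,0,0,0],
    [1,-4,-0.5,0,0,0,0],
    [1,-4,-0.5,0,0,0,0]
  ]
}}

```text
t: 14.48
eef_pos: [0.5314, -0.1228, 0.07]
ee_rot: [-3.141, 0.002, -2.998]
force: [-0.6, -0.1, 0.6]
width: 0.0007
gripper_force: 0.0
```

{"method": "servo_tool", "body": {
  "deltas": [
    [1,-4,-1,0,0,0,0],
    [1,-4,-1.5,0,0,0,0],
    [1,-4,-1.5,0,0,0,0],
    [1,-4,-1.5,0,0,0,0],
    [1,-3,-1.5,0,0,0,0],
    [1,-3,-1,0,0,0,0],
    [1,0,0,0,0,0,0]
  ]
}}

```text
t: 15.07
eef_pos: [0.5534, -0.1278, 0.0695]
ee_rot: [-3.141, 0.0, -2.999]
force: [-0.7, -0.6, 0.0]
width: 0.0008
gripper_force: 0.0
```

```bash
cat > chk.py <<'E'
from m import *
c=np.array((.541,-.207)); th=np.radians(98.15)
s=arm.get_state(); e=s['eef_pos']; d=e[:2]-c; print(s['t'],e,s['force'],'u,t',d@[np.cos(th),np.sin(th)],d@[np.sin(th),-np.cos(th)])
for a,n in((26.15,'jar'),(-45.85,'tub')): print('expect',n,c+.075*np.array((np.cos(np.radians(a)),np.sin(np.radians(a)))))
for n in('side','top'):
    f=grab(n,n+'_%d.png'%(s['t']*100))
    for q in('jam_jar','tub','shaker','honey'):
        for r in arm.recognise(q,f)[:3]:
            w=cam2w(f,r['at']); print(n,q,round(r['conf'],2),w,w2pix(f,w).round())
E
python3 chk.py
```

```text
15.0667 [ 0.5534 -0.1278  0.0695] [-0.7281 -0.6204  0.0065] u,t 0.07667087458300952 0.023510443366591326
expect jar [ 0.6083 -0.1739]
expect tub [ 0.5932 -0.2608]
side jam_jar 0.71 [0.461  0.2849 0.0648] [275. 249.]
side jam_jar 0.53 [ 0.6076 -0.1379  0.0594] [302. 174.]
side tub 0.33 [ 0.5181 -0.1715  0.0447] [331. 180.]
side shaker 0.65 [0.6652 0.1188 0.0458] [243. 206.]
side honey 0.58 [0.4384 0.4222 0.0876] [250. 277.]
top jam_jar 0.71 [0.4682 0.2639 0.082 ] [241. 229.]
top jam_jar 0.68 [ 0.5951 -0.272   0.08  ] [424. 183.]
top tub 0.61 [ 0.5962 -0.2751  0.0801] [425. 182.]
top honey 0.63 [0.443  0.3937 0.1192] [194. 237.]
```

No contact force, and the tub and jar are seen where expected. Retreating to verify.

{"method": "servo_tool", "body": {
  "deltas": [
    [1,6,0,0,0,0,0],
    [1,10,0,0,0,0,0],
    [1,6,0,0,0,0,0],
    [1,0,0,-10,0,0,0],
    [1,0,0,-20,0,0,0],
    [1,0,0,-30,0,0,0],
    [1,0,0,-30,0,0,0],
    [1,0,0,-30,0,0,0],
    [1,0,0,-20,0,0,0],
    [1,10,-10,0,0,0,0],
    [1,5,-30,0,0,0,0],
    [1,5,-36,0,0,0,0],
    [1,5,-36,0,0,0,0],
    [1,5,-36,0,0,0,0],
    [1,5,-36,0,0,0,0],
    [1,5,-36,0,0,0,0],
    [1,5,-36,0,0,0,0],
    [1,5,-30,0,0,0,0],
    [1,0,-10,0,0,0,0],
    [1,0,0,0,0,0,0]
  ]
}}

```text
t: 17.23
eef_pos: [0.5226, -0.4334, 0.209]
ee_rot: [3.141, -0.001, -3.002]
force: [0.1, 0.5, -0.1]
width: 0.0006
gripper_force: 0.0
```

```bash
python3 chk.py
python3 - <<'E'
from m import *
f=grab('top')
# lid of jam jar and pegs / tub by segmentation
c=np.array((.541,-.207)); th=98.15
p0=w2pix(f,(.6083,-.1739,.084)).round().astype(int)
try:
    p,wh=jar(f,*p0); print('lid',p,wh,pix2w(f,*p,.084))
except Exception as e: print(e)
g=cv2.cvtColor(f['color'],cv2.COLOR_RGB2HSV)
# peg score versus wheel angle: mean colour distance to initial peg colour
ref=cv2.imread('pics/top1.png')[:,:,::-1].astype(float)
def peg(im,w,ks): return np.mean([im[tuple(w2pix(f,(c[0]+.086*np.cos(a),c[1]+.086*np.sin(a),.095)).round().astype(int)[::-1])] for a in [np.radians(th+36+72*k)-w for k in ks]],0)
r=peg(ref,0,range(5)); print('peg colour',r)
for w in np.arange(-.3,.31,.05): print(round(w,2),np.abs(peg(f['color'].astype(float),w,range(5))-r).mean().round(1),np.abs(peg(ref,w,range(5))-r).mean().round(1))
E
```

```text
17.2333 [ 0.5226 -0.4334  0.209 ] [ 0.063   0.5266 -0.0967] u,t -0.22145993269639638 -0.050293899998509486
expect jar [ 0.6083 -0.1739]
expect tub [ 0.5932 -0.2608]
side jam_jar 0.58 [ 0.6099 -0.1369  0.0699] [301. 171.]
side jam_jar 0.55 [0.4613 0.2873 0.0657] [274. 249.]
side tub 0.79 [ 0.5906 -0.24    0.0768] [320. 160.]
side shaker 0.68 [ 0.5197 -0.1709  0.0425] [330. 181.]
side shaker 0.62 [0.6629 0.1233 0.0462] [243. 207.]
side honey 0.79 [0.4364 0.4237 0.0886] [250. 277.]
top jam_jar 0.93 [ 0.5984 -0.156   0.0852] [385. 182.]
top jam_jar 0.68 [0.4683 0.2648 0.0795] [241. 229.]
top tub 0.79 [ 0.597  -0.2544  0.0829] [418. 182.]
top shaker 0.75 [0.6699 0.1049 0.078 ] [295. 161.]
top honey 0.8 [0.4456 0.3938 0.1194] [194. 236.]
lid (np.float64(387.0), np.float64(177.0)) (np.int32(21), np.int32(15)) [ 0.6141 -0.1645  0.084 ]
peg colour [151.2 100.2  62. ]
-0.3 18.3 14.0
-0.25 12.3 12.0
-0.2 16.5 10.1
-0.15 30.7 10.0
-0.1 19.1 32.7
-0.05 31.2 3.1
-0.0 32.3 0.0
0.05 43.8 5.9
0.1 42.9 27.4
0.15 32.5 16.5
0.2 28.9 31.3
0.25 31.6 16.1
0.3 28.0 18.8
```

Run:
```python
from m import *
c=np.array((.541,-.207)); th=98.15
f=grab('top'); g=grab('side')
def polar(im,F):
    A=np.radians(th+np.arange(0,360,1)); Rr=np.arange(.048,.1,.002)
    P=np.array([[w2pix(F,(c[0]+r*np.cos(a),c[1]+r*np.sin(a),.045)) for a in A] for r in Rr]).astype(np.float32)
    s=cv2.remap(im,P[...,0],P[...,1],cv2.INTER_LINEAR).astype(float)
    h=cv2.cvtColor(s.astype(np.uint8),cv2.COLOR_RGB2HSV).astype(float)
    yel=((s[...,0]>185)&(s[...,1]>155)&(s[...,0]-s[...,2]>40)).sum(0)
    return yel
a=polar(cv2.imread('pics/top1.png')[:,:,::-1].copy(),f); b=polar(f['color'],f)
print('ref',a.reshape(-1,4).sum(1)); print('now',b.reshape(-1,4).sum(1))
hs=cv2.cvtColor(f['color'],cv2.COLOR_RGB2HSV)
t0=w2pix(f,(.595,-.26,.081)).astype(int); print(t0)
m=((hs[...,1]<70)&(hs[...,2]>40)&(hs[...,2]<130)).astype(np.uint8); k=np.zeros_like(m); k[t0[1]-20:t0[1]+20,t0[0]-20:t0[0]+20]=1
n,l,s,ce=cv2.connectedComponentsWithStats(m*k); i=1+np.argmax(s[1:,4]); print('tub',s[i],ce[i],pix2w(f,*ce[i],.081))
j0=w2pix(f,(.605,-.165,.084)).astype(int); x0,y0=j0[0]-18,j0[1]-18
w=hs[y0:y0+36:1,x0:x0+36]; print(j0)
for r in w[::2]: print(''.join('#' if p[1]<45 and p[2]>165 else '+' if p[1]<70 and p[2]>120 else '.' for p in r))
```

```text
ref [ 0  0  0  0  0  5 19  4 27 32 11 17 10  0  0  0  0  0  0  0  0  0  0  0
  8  0 30 56 50  3  8  1  0  0  0  0  0  0  0  0  0  0  7  9 27 53 41 12
  3  0  0  0  0  0  0  0  0  0  0  1  4 22 56 35  0  0  0  0  0  0  0  0
  0  0  0  0  0  3  3  9 56 48  2  7  3  0  0  0  0  0]
now [ 0  0  0  0  0  0  0  0  0  0  0  0  0  0  0  0  0  0  0  0  0  0  0  0
  1  8  0  0  0  0  0  0  0  0  0  0  0  0  0  0  0  0  0  0  8 20 39 39
 17  3  0  0  0  0  0  0  0  0  0  0  0  0 10 62 46  5 19  1  0  0  0  0
  0  0  0  0  0  0  2  2  0  0  0  0  7  3  0  0  0  0]
[419 182]
tub [399 165  34  31 572] [416.7045 180.5262] [ 0.6023 -0.2518  0.081 ]
[387 180]
....................................
............................########
...................++..........++...
..........+##+......................
.......###...+#########+............
...+###...###############+..........
###+....+##################+........
......+.####################........
.......+####################+.......
.......+#####################...++..
........####+++++..#########+.......
.........##++++++++++++#####........
...........+++++++++++++++..........
..............++++..+++.............
....................................
....................................
....................................
....................................
```

Measured now: the arms, tub and jar are all about 5° short of the click position. The click left the wheel at roughly 1.17 rad. I'll go back and nudge peg_a the last few millimetres.

{"method": "servo_tool", "body": {
  "deltas": [
    [1,-3,14,0,0,0,0],
    [1,-5,28,0,0,0,0],
    [1,-6,33,0,0,0,0],
    [1,-6,33,0,0,0,0],
    [1,-6,33,0,0,0,0],
    [1,-6,33,0,0,0,0],
    [1,-6,33,0,0,0,0],
    [1,-6,33,0,0,0,0],
    [1,-6,28,0,0,0,0],
    [1,-4,18,0,0,0,0],
    [1,-2,9,0,0,0,0],
    [1,0,0,0,0,0,0],
    [1,0,0,20,0,0,0],
    [1,0,0,28,0,0,0],
    [1,0,0,28,0,0,0],
    [1,0,0,28,0,0,0],
    [1,0,0,20,0,0,0],
    [1,0,0,10,0,0,0],
    [1,0,0,5,0,0,0],
    [1,0,0,0,0,0,0]
  ]
}}

```text
t: 19.55
eef_pos: [0.5367, -0.1314, 0.07]
ee_rot: [-3.142, -0.001, -2.999]
force: [0.8, -0.6, 0.1]
width: 0.0001
gripper_force: 0.0
```

{"method": "servo_tool", "body": {
  "deltas": [
    [1,-4,0,0,0,0,0],
    [1,-5,0,0,0,0,0],
    [1,-5,0,0,0,0,0],
    [1,-3,0,0,0,0,0],
    [1,-2,0,0,0,0,0],
    [1,-1,0,0,0,0,0],
    [1,-1,0,0,0,0,0],
    [1,0,0,0,0,0,0]
  ]
}}

```text
t: 20.22
eef_pos: [0.5577, -0.1279, 0.0705]
ee_rot: [3.142, -0.0, -2.999]
force: [0.1, -0.1, 0.2]
width: 0.0006
gripper_force: 0.1
```

{"method": "servo_tool", "body": {
  "deltas": [
    [1,-1,0,0,0,0,0],
    [1,-1,-0.5,0,0,0,0],
    [1,-1,-0.5,0,0,0,0],
    [1,0,0,0,0,0,0]
  ]
}}

```text
t: 20.55
eef_pos: [0.5606, -0.1287, 0.0704]
ee_rot: [-3.142, -0.001, -2.999]
force: [-2.8, -1.6, 0.5]
width: 0.0002
gripper_force: 1.2
```

{"method": "servo_tool", "body": {
  "deltas": [
    [1,-1,-0.5,0,0,0,0],
    [1,-1,-0.5,0,0,0,0],
    [1,0,0,0,0,0,0]
  ]
}}

```text
t: 20.8
eef_pos: [0.5627, -0.1295, 0.0704]
ee_rot: [-3.141, -0.001, -2.999]
force: [-3.5, -2.5, 1.0]
width: 0.0007
gripper_force: 2.0
```

```bash
cat > arms.py <<'E'
from m import *
c=np.array((.541,-.207)); th=98.15
def prof(im,F,z=.045):
    A=np.radians(th+np.arange(0,360,1)); Rr=np.arange(.048,.1,.002)
    P=np.array([[w2pix(F,(c[0]+r*np.cos(a),c[1]+r*np.sin(a),z)) for a in A] for r in Rr]).astype(np.float32)
    s=cv2.remap(np.ascontiguousarray(im),P[...,0],P[...,1],cv2.INTER_LINEAR).astype(float)
    return ((s[...,0]>185)&(s[...,1]>155)&(s[...,0]-s[...,2]>40)).sum(0)
for n in('top','side'):
    f=grab(n); ref=cv2.imread('pics/%s1.png'%n)[:,:,::-1]
    a,b=prof(ref,f),prof(f['color'],f)
    for k in range(5):
        w=np.arange(36+72*k-25,36+72*k+26)%360; x=np.arange(-25,26)
        ca,cb=[(p[w]*x).sum()/max(p[w].sum(),1) for p in(a,b)]
        print(n,36+72*k,'ref %.1f(%d) now %.1f(%d)'%(ca,a[w].sum(),cb,b[w].sum()))
E
python3 arms.py
```

```text
top 36 ref 0.3(125) now 1.7(128)
top 108 ref 2.3(156) now 1.8(168)
top 180 ref 1.7(152) now 1.5(155)
top 252 ref -2.4(118) now 0.0(0)
top 324 ref -0.7(131) now 0.0(0)
side 36 ref -1.4(208) now -0.7(171)
side 108 ref 5.7(428) now 4.8(394)
side 180 ref 8.0(351) now 4.6(252)
side 252 ref -5.7(123) now 0.0(0)
side 324 ref -0.5(229) now 0.0(0)
```

Aligned with the start pattern now, within about 1°. Backing off and re-checking.

{"method": "servo_tool", "body": {
  "deltas": [
    [1,2,0,0,0,0,0],
    [1,4,0,0,0,0,0],
    [1,8,0,0,0,0,0],
    [1,10,0,0,0,0,0],
    [1,8,0,0,0,0,0],
    [1,0,0,0,0,0,0],
    [1,0,0,0,0,0,0]
  ]
}}

```text
t: 21.48
eef_pos: [0.5311, -0.1338, 0.071]
ee_rot: [-3.142, 0.001, -2.999]
force: [0.6, -0.3, -0.2]
width: 0.0004
gripper_force: 0.0
```

```bash
python3 arms.py
```

```text
top 36 ref 0.3(125) now 11.6(23)
top 108 ref 2.3(156) now 2.0(168)
top 180 ref 1.7(152) now 1.6(65)
top 252 ref -2.4(118) now 0.0(0)
top 324 ref -0.7(131) now 0.0(0)
side 36 ref -1.4(208) now 12.3(43)
side 108 ref 5.7(428) now 4.7(390)
side 180 ref 8.0(351) now 4.6(246)
side 252 ref -5.7(123) now 1.2(86)
side 324 ref -0.5(229) now -0.1(204)
```

{"method": "servo_tool", "body": {
  "deltas": [
    [1,0,0,-10,0,0,0],
    [1,0,0,-20,0,0,0],
    [1,0,0,-30,0,0,0],
    [1,0,0,-30,0,0,0],
    [1,0,0,-30,0,0,0],
    [1,0,0,-20,0,0,0],
    [1,10,-10,0,0,0,0],
    [1,5,-30,0,0,0,0],
    [1,5,-36,0,0,0,0],
    [1,5,-36,0,0,0,0],
    [1,5,-36,0,0,0,0],
    [1,5,-36,0,0,0,0],
    [1,5,-36,0,0,0,0],
    [1,5,-36,0,0,0,0],
    [1,5,-36,0,0,0,0],
    [1,0,-20,0,0,0,0],
    [1,0,-10,0,0,0,0],
    [1,0,0,0,0,0,0],
    [1,0,0,0,0,0,0]
  ]
}}

```text
t: 23.17
eef_pos: [0.5275, -0.4595, 0.2101]
ee_rot: [3.141, -0.001, -2.999]
force: [0.3, 0.8, 0.3]
width: 0.0005
gripper_force: 0.0
```

```bash
python3 arms.py; python3 chk.py | grep -v -e honey -e shaker
python3 - <<'E'
from m import *
f=grab('top'); hs=cv2.cvtColor(f['color'],cv2.COLOR_RGB2HSV); y0,x0=164,372
for r in hs[y0:y0+34,x0:x0+36]: print(''.join('#' if p[1]<45 and p[2]>165 else '+' if p[1]<70 and p[2]>120 else '.' for p in r))
for p in((.6083,-.1739,.084),): print(w2pix(f,p)-[x0,y0])
E
```

```text
top 36 ref 0.3(125) now -10.9(27)
top 108 ref 2.3(156) now -6.8(13)
top 180 ref 1.7(152) now 10.7(15)
top 252 ref -2.4(118) now 1.3(97)
top 324 ref -0.7(131) now 1.4(58)
side 36 ref -1.4(208) now -11.4(39)
side 108 ref 5.7(428) now 12.3(73)
side 180 ref 8.0(351) now 11.7(41)
side 252 ref -5.7(123) now -11.0(3)
side 324 ref -0.5(229) now 2.2(68)
23.2667 [ 0.5279 -0.4585  0.2107] [-0.3081  0.0056  0.6756] u,t -0.24707733426738865 -0.0486458436661487
expect jar [ 0.6083 -0.1739]
expect tub [ 0.5932 -0.2608]
side jam_jar 0.91 [0.4608 0.2851 0.0661] [275. 249.]
side jam_jar 0.74 [ 0.6089 -0.1425  0.0697] [302. 171.]
side tub 0.74 [ 0.5888 -0.2432  0.0765] [321. 160.]
top jam_jar 0.87 [ 0.6006 -0.1598  0.0842] [386. 181.]
top jam_jar 0.67 [0.4699 0.2658 0.0828] [241. 229.]
top tub 0.77 [ 0.5968 -0.2546  0.0795] [418. 182.]
top tub 0.19 [ 0.542  -0.213   0.0475] [402. 203.]
.........................########+++
...................+#++++......++###
................++..........++...+..
.........+####+.....................
.......+##+..++#+++.................
......###..+#########+.............
[... 355 characters left out ...]
+++++++.........
......############+++++++++.........
.......########+...+++++++..........
.......#########..++++++++..........
.......+#########+++++++++..........
........+########++++++++...........
.........+#####++++++++++...........
..........+####++++++++.............
............###+..+++...............
....................................
.....................+..............
....................................
....................................
......+.............................
........+...........................
........+...........................
....................................
....................................
....................................
[18.322  14.8565]
```

```bash
python3 -c "
from station import arm
print(arm.job_done())"
```

```text
the job is handed in; nothing more can be done
None
```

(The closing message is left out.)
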